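Set the marked lath on the bench hook for sawing

ROBOT

A 6-joint arm with a two-finger parallel gripper is mounted at the origin on the work surface. World frame = base frame: x ahead of the robot, y to its left, z up, the work surface at z = 0. Lengths are in m, angles in rad, forces in N, time in s.
With the tool pointing down it reaches from about 0.275 to 0.825 m from the base axis. Payload 5.2 kg.
Tool frame: the origin (TCP) lies at the very end of the fingers, on their centre line; the grasp point (between the pads) lies 19 mm behind it; z points along the fingers, y is the direction in which the jaws open and shut (so a half turn about z gives the same grasp; the last joint's range is limited). The gripper opens to 93 mm and grips with 3 to 60 N. Pads are 15 mm wide; open, the fingers measure 128 mm over their backs; the gripper's body (75 mm by 188 mm) begins 65 mm behind the grasp point.
Start: joints at [0.956, 0.259, 1.535, -0, 1.348, -0.203], TCP at [0.22, 0.504, 0.219] pointing down, gripper open.
Joint ranges: [-3.14, 3.14], [-0.91, 2.08], [0.19, 2.58], [-1.22, 4.36], [0.22, 2.71], [-3.12, 3.12]. Speed limits (rad/s): [2.57, 2.57, 3.14, 3.14, 3.14, 3.14].

INTERFACE

Orientations are given as [roll, pitch, yaw] about the fixed x, y, z axes, in that order (R = Rz(yaw) Ry(pitch) Rx(roll)).
In Python, from workcell import read_state, get_image, get_calibration, finish_job, boxes_of, tip_of gives the robot as it stands.
- The arm moves only by the tool jog_arm, never from a script. Its argument "deltas" is a list of rows, each a list of 7 numbers: the shift along the tool's x, y, z in cm, then the turn, a rotation vector about the tool's x, y, z in degrees, then the opening, from 0 (shut) to 1 (fully open). In form: [[tx, ty, tz, ax, ay, az, claw], ...]. A call has 1 to 20 rows; each row shifts and turns the commanded pose from where the row before left it, along the tool's axes as they then stand; what a row does not reach is not made up. A row lasts 1/8 s, in which the tool goes at most 62.5 mm and 10.7 degrees, less where a joint would pass 70% of its speed; a pose out of reach is approached as far as the arm can. A call with a gripper value outside its range is refused whole. The fingers move at their own pace and stop on an object; the grip force is fixed at half the most. Time passes only in rows, so rows that do not move let the fingers close. It gives the time, the measured TCP pose, the force and the opening at its end, in the units of the state.
- read_state(): the state, without advancing time (a new reading comes with each control period).
- get_image(name): name is "scene" or "side" or "wrist"; returns (picture, depth): 384x512x3 uint8, blue, green, red; 384x512 float32, m along the optical axis (not along the pixel's ray), 0 where there is no reading.
- get_calibration(name): a dict with "camera_matrix" (3x3 intrinsics, pixels), "rvec" (rotation vector, rad) and "tvec" (3), from world to camera coordinates, as OpenCV has them; the wrist camera has in their place "T_tool_cam" (4x4, takes a point from camera to tool coordinates, whose origin is the TCP and whose axes are the flange's). Camera axes: x right, y down, z forward; pixel columns grow to the right and rows downward; lengths in m; the calibration is good to about 2 mm. A picture is of the moment at which its call begins: read the wrist's pose just before it. get_calibration takes no time and is no camera call.
- finish_job(): hands the job in, once; it reports no verdict.
Trained networks look in the newest picture that a camera, given by its name, has taken for a name from the list of things; names that differ only in an ending like _2 or _b are one class to them, and where a whole thing is asked for, a point or a joint stands for the part that bears it (a point fixed in the world has none). Each returns a list of dicts, best first, with "conf" (0 to 1); they miss things now and then, are a little off and sometimes report something else, mostly with a low value. They report only what shows in the picture. A call takes as long as a camera call. They do not tell look-alikes from the thing itself.
- boxes_of(camera, label): "xyz" ([x, y, z] in m, in world coordinates, good to about 4 mm: the middle of the surface that is visible of it).
- tip_of(camera, label): "xyz" ([x, y, z] in m, in world coordinates, good to about 4 mm: a listed point, or the origin of a listed thing).
The state is a dict: "time_s": time; "qpos": joint angles; "dq": joint speeds; "joint_efforts": joint torques, N m; "tcp_pos": TCP position; "ee_rot": TCP orientation; "wrist_force": force on the tool from outside, world axes, zero at the start; "ft_torque": the same for the moment, N m; "opening": opening from 0.0 (shut) to 1.0 (fully open).
Only numpy, scipy, OpenCV 4.12 (cv2) and the standard library are available. Lean on these libraries where they do the work, as an engineer would, in place of code of your own. Each camera call takes 0.05 s, during which the arm holds its last target.

TASK

Get the marked lath ready to saw: by pushing gently with the fingertips, bring it snug and straight along the fence of the bench hook, with its pencil line exactly over the board's end on the robot's left (+y), so that just the crossed-out 40 mm of waste sticks out past the end. Only push it, never grip or lift it; leave it lying flat, and leave the other things on the table where they are.

Things in the scene. Friction and masses are not known exactly. Their poses are not given: they have to be found in the camera images.
- bench_hook: A fixed beech bench hook (sawing board) hung over the table's far edge (world x = 660 mm). Base board 220 (x) x 250 (y) x 18 mm on the table: its flat top is at z = 18 mm. Origin at the centre of the board's underside, axes parallel to the world's: the board spans x -110 to +110, y -125 to +125 mm. A fence runs along its whole edge nearest the robot; a cleat hangs under the far edge.
- fence (a point): Middle of the lower edge of the fence's working face, which looks away from the robot (+x): -85 mm in x, 0 in y, 18 mm in z from the bench hook's origin. The fence is 25 mm thick, as long as the board (250 mm in y) and rises 25 mm above the board's top, to z = 43 mm.
- board_end (a point): Point at the top of the bench hook's +y end (robot's left) where the middle of the pencil line belongs when the lath is set right: -62.5 mm in x, 125 mm in y and 18 mm in z from the bench hook's origin. Axes parallel to the world's.
- lath: The work: a loose thin pale pine lath, 45 mm wide (own x), 180 mm long (own y), 7 mm thick, about 40 g, lying flat on the board in front of the fence, askew by up to 20 degrees. Origin at the centre of its underside. A push of under 1 N slides it. Set right, its axes are parallel to the bench hook's and its origin lies -62.5 mm in x, +75 mm in y from the bench hook's.
- lath_line (a point): Middle of the pencil line on the lath's top face: 50 mm in +y from the lath's origin, 7 mm above its underside. The dark line, 2 mm wide, runs across the lath 40 mm from its +y end; the 40 mm beyond it is waste, marked with a dark X.
- tenon_saw: A small back saw lying flat on the table: steel blade 250 x 75 mm with a brass back along it, dark wooden handle, 22 mm high at the handle, 340 mm long along its own x (handle towards -x). Origin on the table under the brass back, where the blade spans -50 to 200 mm in x. Leave alone.
- try_square: A try square lying flat: dark wooden stock 28 x 115 x 16 mm, steel blade 150 x 36 mm reaching out along its own +x. Origin at the centre of the stock's underside. Leave alone.
- pencil: A red pencil lying flat, 175 mm long along its own y, 7 mm thick. Origin under its middle. Leave alone.
- glue_bottle: A white bottle with an orange cap, 54 mm in diameter, 150 mm tall, standing. Origin at the centre of its underside. Leave alone.
- mug: A white mug, 78 mm in diameter, 90 mm tall, handle on its own +y side. Origin at the centre of its underside. Leave alone.
- chestnut_bowl: A blue bowl of chestnuts, 110 mm in diameter, 55 mm tall with its heap. Origin at the centre of its underside. Leave alone.
- offcut: A piece sawn off earlier, pale pine, 45 x 38 x 7 mm, lying flat on the table beyond the bench hook's +y end. Origin at the centre of its underside. Leave alone.
- twig_bundle: Three thick twigs with autumn leaves on a round wooden foot, 90 mm in diameter, 225 mm tall, standing. Origin at the centre of its underside. Leave alone.
Mind the look-alikes: they are no part of the job. Of the things shaped like the lath, the pine one is meant.

How it is judged:
By the outcome, as a careful person would: the job done as asked, in the order asked, and still so for the second after the job is handed in, with the robot touching nothing.
It also fails if it takes over 42 s, if anything falls off the work surface, if the arm or the gripper's body presses on something with over 40 N, if the wrist force passes 120 N, or if a joint passes its speed limit or range.

## Working session

There is one attempt and no reset: what is moved stays moved. The work goes in short steps, Python scripts to look and compute and a tool call to move; the robot and the scene stay as the last step left them, time stands still between calls to the robot, and variables do not carry over. Pictures are saved under pics/ and viewed, and the job is handed in when it is done.

Besides the shell and the picture viewer there is one more tool, called by a JSON object that holds its "op" and its "data". jog_arm: Moves the arm, as the interface text tells. Its arguments: {"type":"object","properties":{"deltas":{"type":"array","items":{"type":"array","items":{"type":"number"}}}},"required":["deltas"]}

```bash
mkdir -p pics; ls; python3 - <<'E'
from workcell import *
import cv2
s=read_state();print(s)
for c in ["scene","side","wrist"]:
    im,d=get_image(c);cv2.imwrite(f"pics/{c}0.png",im)
    k=get_calibration(c);print(c,k)
    for l in ["lath","lath_line","board_end","fence","bench_hook"]:
        try:
            print(l,[(x['conf'],x['xyz']) for x in boxes_of(c,l)],'TIP',[(x['conf'],x['xyz']) for x in tip_of(c,l)])
        except Exception as e: print(l,e)
E
```

```text
pics
{'time_s': 0.0, 'qpos': array([ 9.56190995e-01,  2.59353576e-01,  1.53607542e+00, -2.26156298e-05,
        1.34800811e+00, -2.02806725e-01]), 'dq': array([ 0.0023092 ,  0.00018466, -0.00157625, -0.00118254,  0.00187365,
       -0.00046813]), 'joint_efforts': array([ 8.32485439e-04, -4.37308466e+01, -2.83999461e+01,  7.19517027e-02,
        4.13480157e-02, -1.22528500e-04]), 'tcp_pos': array([0.21980744, 0.50356684, 0.2178151 ]), 'ee_rot': array([-3.13978156e+00, -3.49913775e-04,  2.72979875e+00]), 'wrist_force': array([-0.64048137, -0.42456307, -0.37812145]), 'ft_torque': array([-0.02555398,  0.0263828 , -0.0227556 ]), 'opening': 0.9998466742895327}
scene {'camera_matrix': array([[391.06573105,   0.        , 255.64717935],
       [  0.        , 391.06573105, 186.07384036],
       [  0.        ,   0.        ,   1.        ]]), 'rvec': array([ 1.52854409,  2.04984797, -0.82026919]), 'tvec': array([ 0.15500345, -0.2322226 ,  1.5927746 ])}
lath [(0.82, [0.1704, 0.3226, 0.0054]), (0.64, [0.2355, -0.2861, 0.0071]), (0.58, [0.5713, 0.0032, 0.0251])] TIP [(0.87, [0.2265, -0.2888, -0.0012
[... 1812 characters left out ...]
0.        , 290.67012778, 190.7772005 ],
       [  0.        ,   0.        ,   1.        ]]), 'T_tool_cam': array([[ 6.33536168e-04, -9.64111695e-01, -2.65496211e-01,
         7.28120766e-02],
       [ 9.99999647e-01,  4.64267799e-04,  7.00311049e-04,
         1.39477191e-03],
       [-5.51916731e-04, -2.65496561e-01,  9.64111649e-01,
        -1.66668639e-01],
       [ 0.00000000e+00,  0.00000000e+00,  0.00000000e+00,
         1.00000000e+00]])}
lath [(0.71, [0.1678, 0.3261, 0.005])] TIP [(0.75, [0.1666, 0.3238, -0.0005])]
lath_line [(0.71, [0.1651, 0.3219, 0.0059])] TIP [(0.68, [0.1413, 0.2764, 0.0055])]
board_end [] TIP []
fence [(0.49, [0.3671, 0.4958, 0.016])] TIP []
bench_hook [] TIP []
```

View pics/scene0.png

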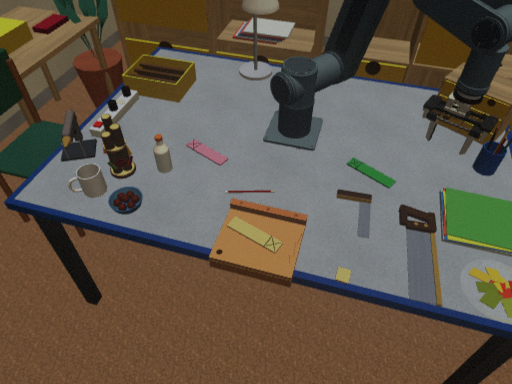

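View pics/side0.png

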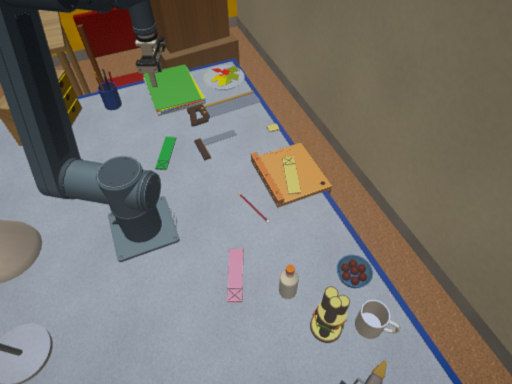

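```bash
python3 - <<'E'
import cv2
im=cv2.imread('pics/scene0.png'); 
import numpy as np
from workcell import *
K=get_calibration('scene')
p,_=cv2.projectPoints(np.array([[.57,.02,.02],[.167,.322,.007],[.23,-.29,.007]]),K['rvec'],K['tvec'],K['camera_matrix'],None);print(p)
K=get_calibration('side');im=cv2.imread('pics/side0.png')
p,_=cv2.projectPoints(np.array([[.57,.02,.02]]),K['rvec'],K['tvec'],K['camera_matrix'],None);print(p)
u,v=p[0,0].astype(int)
c=im[max(0,v-75):v+75,max(0,u-100):u+100];cv2.imwrite('pics/crop0.png',cv2.resize(c,None,fx=4,fy=4,interpolation=cv2.INTER_CUBIC))
print(u-100,v-75)
E
```

```text
[[[259.93126879 235.61951451]]

 [[370.82081285 170.91187454]]

 [[206.26573257 149.6685633 ]]]
[[[289.84350721 170.22293551]]]
189 95
```

View pics/crop0.png

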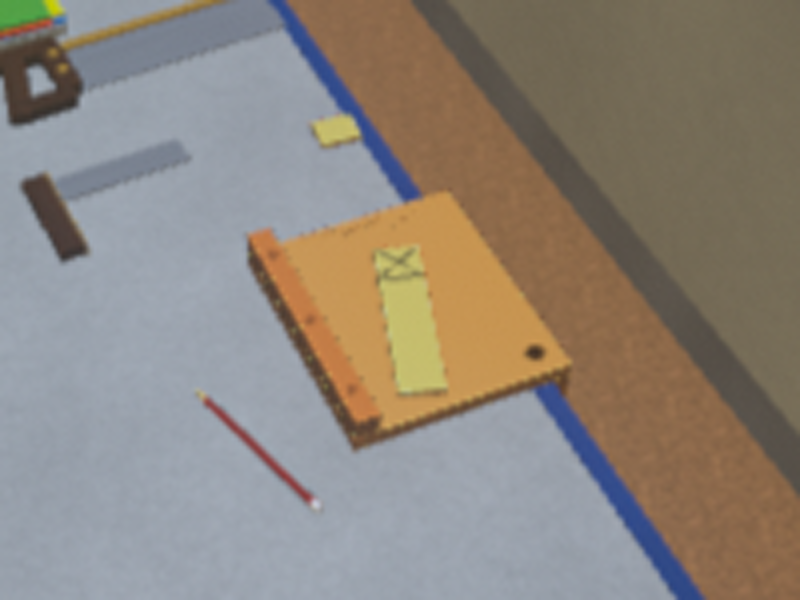

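The lath on the board is the yellow-pale one with the dark X at scene px (254,235) and side px (291,172). The look-alikes are the green lath at scene (371,172), the pink one at (206,150) and the small offcut at (343,274). The crop shows the pine lath on the hook, askew, X end towards +y. Next I turn the tool square and hover over the board to measure.

{"op": "jog_arm", "data": {"deltas": [[0,0,0,0,0,-7.87,1],[0,0,0,0,0,-7.87,1],[0,0,0,0,0,-7.87,1],[-3.2,-4,0,0,0,0,1],[-3.2,-4,0,0,0,0,1],[-3.2,-4,0,0,0,0,1],[-3.2,-4,0,0,0,0,1],[-3.2,-4,0,0,0,0,1],[-3.2,-4,0,0,0,0,1],[-3.2,-4,0,0,0,0,1],[-3.2,-4,0,0,0,0,1],[-3.2,-4,0,0,0,0,1],[-3.2,-4,0,0,0,0,1],[-3.2,-4,0,0,0,0,1],[-3.2,-4,0,0,0,0,1],[0,0,0,0,0,0,1]]}}

```text
time_s: 3.65
tcp_pos: [0.606, 0.0209, 0.2179]
ee_rot: [-3.141, 0.0, 3.138]
wrist_force: [0.0, 0.9, -0.6]
opening: 1.0
```

```bash
cat > h.py <<'E'
from workcell import *
import cv2, numpy as np
from scipy.spatial.transform import Rotation as Ro
def wpose(s,K):
    T=np.eye(4);T[:3,:3]=Ro.from_euler('xyz',s['ee_rot']).as_matrix();T[:3,3]=s['tcp_pos'];return T@K['T_tool_cam']
def ray(c,px,z,s=None):
    K=get_calibration(c);px=np.atleast_2d(np.array(px,float))
    if c=='wrist': T=wpose(s,K)
    else:
        T=np.eye(4);R=cv2.Rodrigues(K['rvec'])[0];T[:3,:3]=R.T;T[:3,3]=-R.T@K['tvec']
    r=np.c_[px,np.ones(len(px))]@np.linalg.inv(K['camera_matrix']).T@T[:3,:3].T
    return T[:3,3]+r*((z-T[2,3])/r[:,2])[:,None]
E
python3 - <<'E'
from h import *
import pickle
s=read_state();print(s['time_s'],s['tcp_pos'],s['ee_rot'])
im,d=get_image('wrist');cv2.imwrite('pics/w1.png',im);np.save('d1.npy',d);pickle.dump(s,open('s1.pkl','wb'))
for l in ["lath","lath_line","board_end","fence","bench_hook"]:
  print(l,[(x['conf'],x['xyz']) for x in tip_of('wrist',l)])
cv2.imwrite('pics/w1b.png',cv2.resize(im,(800,600)))
E
```

```text
3.65 [0.60602094 0.02085602 0.2178575 ] [-3.14083877e+00  5.29380862e-05  3.13781622e+00]
lath [(0.85, [0.5656, 0.002, 0.015]), (0.36, [0.4846, 0.0194, 0.0154])]
lath_line [(0.61, [0.585, 0.0501, 0.0253])]
board_end [(0.63, [0.51, 0.1457, 0.0183])]
fence [(0.74, [0.484, 0.0176, 0.0179]), (0.59, [0.564, -0.0026, 0.0135])]
bench_hook []
```

View pics/w1b.png

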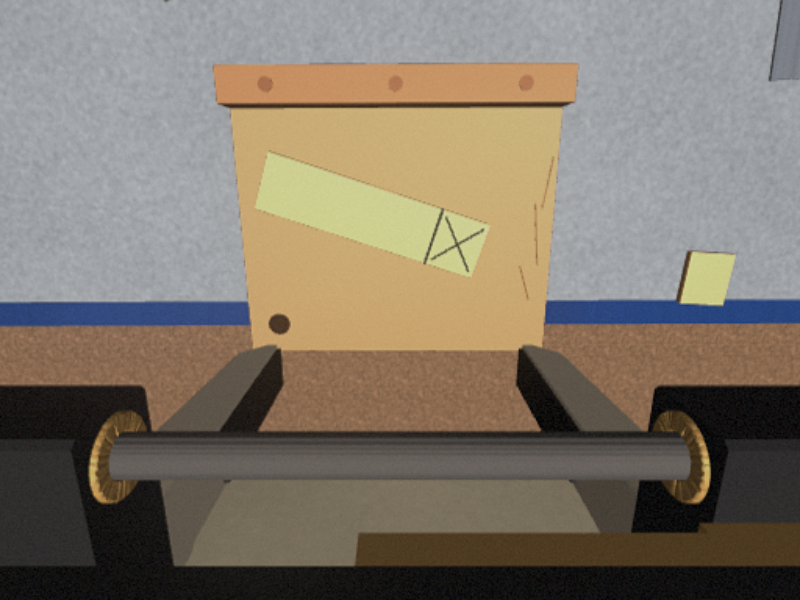

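```bash
python3 - <<'E'
from h import *
import pickle
s=pickle.load(open('s1.pkl','rb'));f=.64
P=lambda px,z:print(np.round(ray('wrist',(np.array(px)+.5)*f-.5,z,s)[:,:2]*1000,1).tolist())
print('lath');P([[268,152],[255,209],[470,277],[490,225],[443,210],[426,263]],.025)
print('fencefoot / right end / left end');P([[232,107],[563,107],[398,107],[543,350],[252,350]],.018)
print('fence top');P([[214,66],[577,66],[218,103],[575,103]],.043)
E
```

```text
lath
[[518.0, -76.8], [560.3, -90.3], [615.0, 79.2], [573.2, 93.3], [561.5, 56.1], [603.4, 43.4]]
fencefoot / right end / left end
[[485.5, -103.2], [486.2, 145.1], [485.9, 21.3], [681.4, 145.9], [680.6, -105.6]]
fence top
[[462.7, -104.3], [463.5, 143.8], [486.1, -104.1], [486.9, 144.8]]
```

The wrist picture shows the lath at px 268,152 to 490,225 (800-wide view). Measured: fence face x ≈ 485.8 mm, board y −104.5 to +145.5, far edge at 681, which matches the given 195 mm from the fence face. The lath's centre is at (566.6, 1.4) mm, skewed about 18°. First push: both open fingertips behind the lath's far edge, moving in −x.

{"op": "jog_arm", "data": {"deltas": [[-1.7,-1.0,2,0,0,0,1],[-1.7,-1.1,4,0,0,0,1],[0,0,4.5,0,0,0,1],[0,0,4.5,0,0,0,1],[0,0,3,0,0,0,1],[0,0,1,0,0,0,1],[0,0,0.4,0,0,0,1],[0,0,0.2,0,0,0,1],[0,0,0,0,0,0,1]]}}

```text
time_s: 5.08
tcp_pos: [0.639, 0.0031, 0.0239]
ee_rot: [-3.141, 0.002, -3.141]
wrist_force: [0.3, 0.5, -0.4]
opening: 1.003
```

```bash
python3 - <<'E'
from h import *
s=read_state();print(s['time_s'],s['tcp_pos'],s['ee_rot'],s['wrist_force'])
im,d=get_image('wrist');cv2.imwrite('pics/w2.png',cv2.resize(im,(800,600)))
E
```

```text
5.075 [0.63902845 0.00309868 0.02389318] [-3.14120446e+00  2.01967651e-03 -3.14116492e+00] [ 0.33997076  0.45922096 -0.41151538]
```

View pics/w2.png

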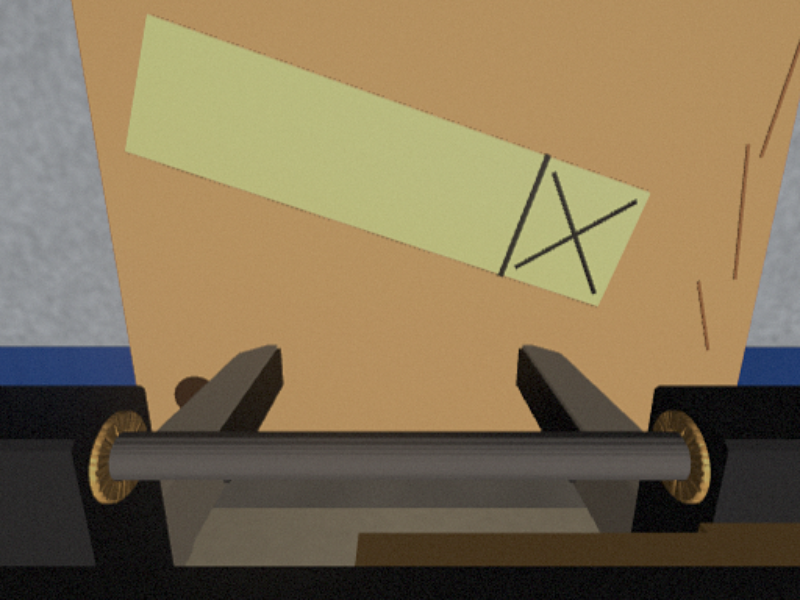

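The lath lies clear ahead of both fingertips (tips at px 265,350 and 530,350). The height reads 23.9 mm, so I let it settle before pushing.

{"op": "jog_arm", "data": {"deltas": [[0,0,0.05,0,0,0,1],[0,0,0,0,0,0,1]]}}

```text
time_s: 5.38
tcp_pos: [0.6384, 0.0031, 0.0224]
ee_rot: [-3.142, 0.0, -3.141]
wrist_force: [-0.0, 0.4, 0.3]
opening: 1.0
```

{"op": "jog_arm", "data": {"deltas": [[0,0,0.1,0,0,0,1],[0.45,0,0,0,0,0,1],[0.45,0,0,0,0,0,1],[0.45,0,0,0,0,0,1],[0.45,0,0,0,0,0,1],[0.45,0,0,0,0,0,1],[0.45,0,0,0,0,0,1],[0.45,0,0,0,0,0,1],[0.45,0,0,0,0,0,1],[0.45,0,0,0,0,0,1],[0.45,0,0,0,0,0,1],[0.45,0,0,0,0,0,1],[0.45,0,0,0,0,0,1],[0.45,0,0,0,0,0,1],[0.45,0,0,0,0,0,1],[0.45,0,0,0,0,0,1],[0.45,0,0,0,0,0,1],[0.45,0,0,0,0,0,1],[0.45,0,0,0,0,0,1],[0,0,0,0,0,0,1]]}}

```text
time_s: 7.88
tcp_pos: [0.5568, 0.0032, 0.0211]
ee_rot: [3.142, -0.0, -3.141]
wrist_force: [0.2, 0.1, 0.4]
opening: 1.001
```

```bash
python3 - <<'E'
from h import *
s=read_state();print(s['time_s'],s['tcp_pos'],s['ee_rot'],s['wrist_force'])
im,d=get_image('wrist');cv2.imwrite('pics/w3.png',cv2.resize(im,(800,600)))
im,d=get_image('side');cv2.imwrite('pics/s3.png',cv2.resize(im[95:245,189:389],(800,600)))
E
```

```text
7.875 [0.55679159 0.00320002 0.02114061] [ 3.14152652e+00 -4.30878120e-04 -3.14131771e+00] [0.21099143 0.08669873 0.3840007 ]
```

View pics/w3.png

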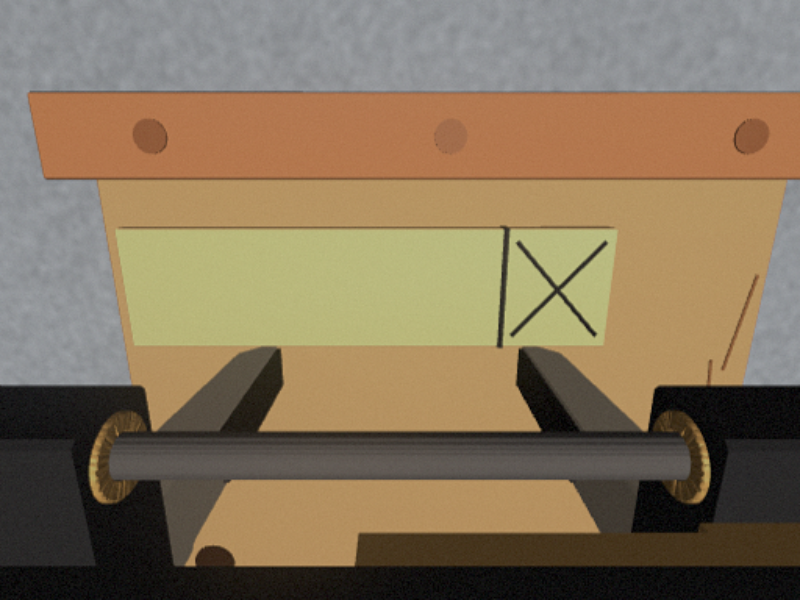

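View pics/s3.png

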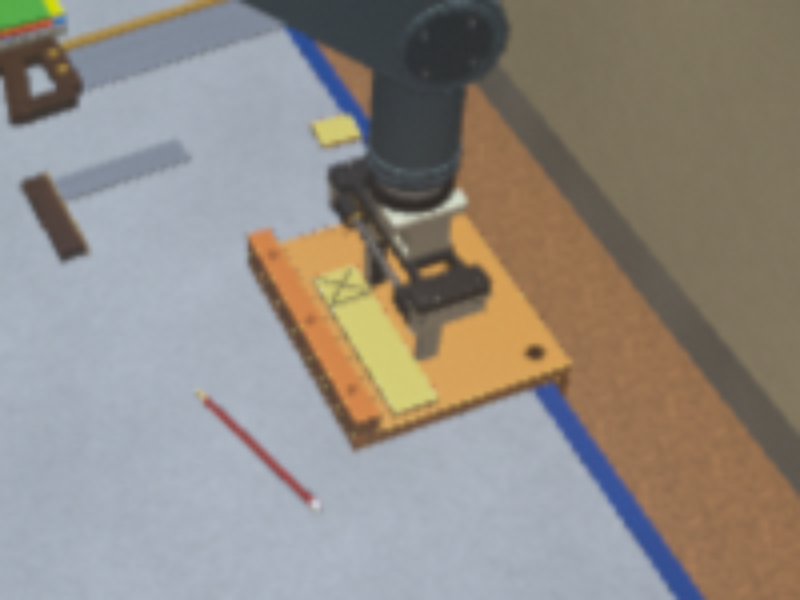

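Both fingertips bear on the far edge and the lath is now parallel to the fence, top edge level at row 228 and fence foot at row 180. About 18 mm is left to the fence.

{"op": "jog_arm", "data": {"deltas": [[0.3,0,0,0,0,0,1],[0.3,0,0,0,0,0,1],[0.3,0,0,0,0,0,1],[0.3,0,0,0,0,0,1],[0.2,0,0,0,0,0,1],[0.1,0,0,0,0,0,1],[0,0,0,0,0,0,1]]}}

```text
time_s: 8.85
tcp_pos: [0.542, 0.0032, 0.0211]
ee_rot: [3.142, -0.0, -3.141]
wrist_force: [-0.4, -0.7, -0.4]
opening: 1.001
```

```bash
python3 - <<'E'
from h import *
import pickle
s=read_state();print(s['time_s'],s['tcp_pos'],s['wrist_force'])
im,d=get_image('wrist');cv2.imwrite('pics/w4.png',cv2.resize(im,(800,600)));pickle.dump(s,open('s4.pkl','wb'))
E
```

```text
8.85 [0.54204646 0.00316128 0.02108804] [-0.44036684 -0.70199423 -0.42316356]
```

View pics/w4.png

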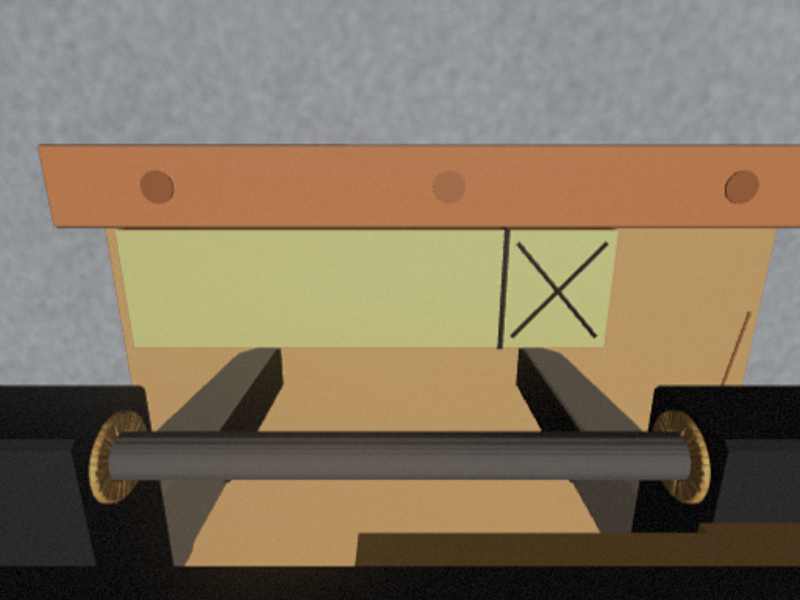

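{"op": "jog_arm", "data": {"deltas": [[0.2,0,0,0,0,0,1],[0.1,0,0,0,0,0,1],[0,0,0,0,0,0,1],[0,0,0,0,0,0,1]]}}

```text
time_s: 9.4
tcp_pos: [0.5392, 0.0031, 0.0211]
ee_rot: [3.142, -0.0, -3.141]
wrist_force: [0.4, -0.3, 0.6]
opening: 0.999
```

```bash
python3 - <<'E'
from h import *
import pickle
s=pickle.load(open('s4.pkl','rb'));f=.64
P=lambda px,z:print(np.round(ray('wrist',(np.array(px)+.5)*f-.5,z,s)[:,:2]*1000,1).tolist())
P([[117,229],[134,347],[617,230],[604,347],[507,229],[500,347]],.025)
P([[107,229],[131,385],[775,229],[745,385]],.018)
P([[54,227],[39,145]],.043)
E
```

```text
[[489.0, -96.5], [534.0, -97.3], [489.2, 82.0], [533.9, 82.7], [488.9, 42.7], [533.9, 42.8]]
[[489.8, -104.5], [553.4, -105.5], [489.6, 144.1], [553.2, 145.8]]
[[486.3, -105.2], [461.6, -104.8]]
```

Fence side is near contact. The lath spans y −97 to +82.5 with the line at 42.8, and the board end is at 145.3, so it needs about +102.5 mm. Now I go round to the −y end with the fingers shut.

{"op": "jog_arm", "data": {"deltas": [[-1,0,0,0,0,0,1],[0,0,-2.5,0,0,0,1],[0,0,-4,0,0,0,0],[1,-4,0,0,0,0,0],[1,-4,0,0,0,0,0],[1,-3,0,0,0,0,0],[1,-1.9,0,0,0,0,0],[0,0,0,0,0,0,0],[0,0,0,0,0,0,0]]}}

```text
time_s: 10.52
tcp_pos: [0.5098, -0.1255, 0.0862]
ee_rot: [3.141, 0.0, -3.142]
wrist_force: [0.3, -0.1, -0.7]
opening: 0.297
```

```bash
python3 - <<'E'
from h import *
import pickle
s=read_state();print(s['time_s'],s['tcp_pos'],s['ee_rot'],s['wrist_force'],s['opening'])
im,d=get_image('wrist');cv2.imwrite('pics/w5.png',cv2.resize(im,(800,600)));pickle.dump(s,open('s5.pkl','wb'))
E
```

```text
10.525 [ 0.50979736 -0.1255186   0.0861873 ] [ 3.14129608e+00  2.74788136e-04 -3.14158951e+00] [ 0.29292238 -0.05515871 -0.7033108 ] 0.29722526458536813
```

View pics/w5.png

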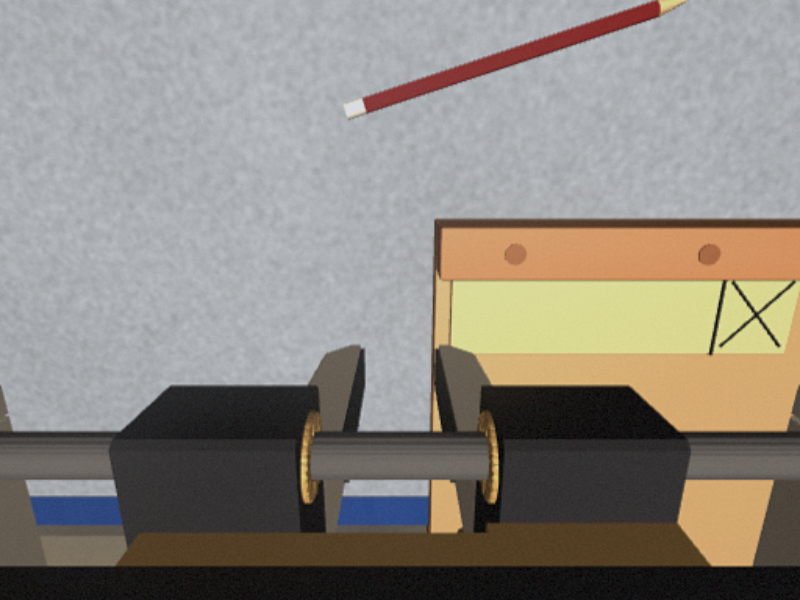

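The pencil is clear, on the near side of the fence. The lath's −y end is at column ~452 and the fingers are still closing, so I let them shut and then go down.

{"op": "jog_arm", "data": {"deltas": [[0,0,0,0,0,0,0],[0,0,0,0,0,0,0],[0,0,0,0,0,0,0],[0,0,0,0,0,0,0],[0,0,3,0,0,0,0],[0,0,2.5,0,0,0,0],[0,0,0.8,0,0,0,0],[0,0,0.2,0,0,0,0],[0,0,0,0,0,0,0]]}}

```text
time_s: 11.7
tcp_pos: [0.5099, -0.1262, 0.0218]
ee_rot: [-3.141, 0.001, -3.141]
wrist_force: [-0.3, 1.0, 0.2]
opening: 0.006
```

```bash
python3 - <<'E'
from h import *
import pickle
s=read_state();print(s['time_s'],s['tcp_pos'],s['ee_rot'],s['wrist_force'],s['opening'])
im,d=get_image('wrist');cv2.imwrite('pics/w6.png',cv2.resize(im,(800,600)));pickle.dump(s,open('s6.pkl','wb'))
E
```

```text
11.7 [ 0.50986956 -0.12619369  0.02184645] [-3.14103214e+00  1.09460230e-03 -3.14134891e+00] [-0.34133023  0.98582547  0.23324252] 0.005936505972834085
```

View pics/w6.png

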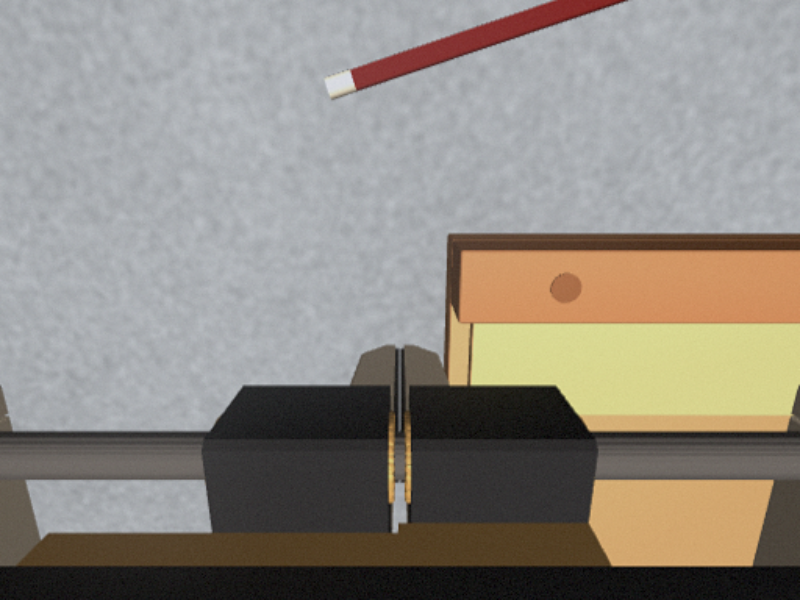

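Shut fingertips are off the −y end of the lath, which has its edge at column 470. Pushing gently in +y.

{"op": "jog_arm", "data": {"deltas": [[0,0.5,0.05,0,0,0,0],[0,0.5,0,0,0,0,0],[0,0.5,0,0,0,0,0],[0,0.5,0,0,0,0,0],[0,0.5,0,0,0,0,0],[0,0.5,0,0,0,0,0],[0,0.5,0,0,0,0,0],[0,0.5,0,0,0,0,0],[0,0.5,0,0,0,0,0],[0,0.5,0,0,0,0,0],[0,0.5,0,0,0,0,0],[0,0.5,0,0,0,0,0],[0,0.5,0,0,0,0,0],[0,0.5,0,0,0,0,0],[0,0.5,0,0,0,0,0],[0,0.5,0,0,0,0,0],[0,0.5,0,0,0,0,0],[0,0.5,0,0,0,0,0],[0,0.5,0,0,0,0,0],[0,0,0,0,0,0,0]]}}

```text
time_s: 14.25
tcp_pos: [0.5092, -0.0304, 0.0206]
ee_rot: [3.141, -0.0, -3.141]
wrist_force: [-0.2, 0.5, 0.1]
opening: 0.005
```

```bash
python3 - <<'E'
from h import *
import pickle
s=read_state();print(s['time_s'],s['tcp_pos'],s['ee_rot'],s['wrist_force'],s['opening'])
im,d=get_image('wrist');cv2.imwrite('pics/w7.png',cv2.resize(im,(800,600)));pickle.dump(s,open('s7.pkl','wb'))
E
```

```text
14.25 [ 0.50916555 -0.03036691  0.02058511] [ 3.14131508e+00 -2.00288316e-04 -3.14084815e+00] [-0.21607766  0.46682185  0.13823182] 0.004574431081816487
```

View pics/w7.png

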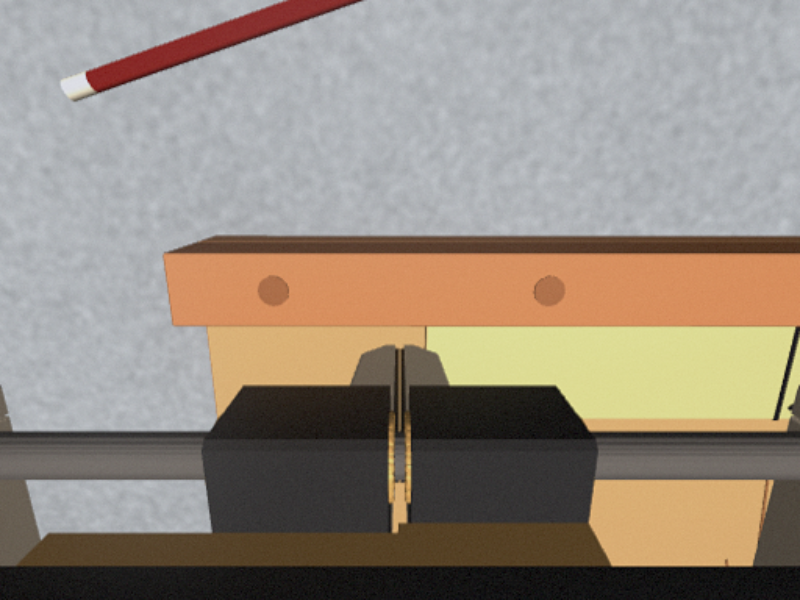

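```bash
python3 - <<'E'
from h import *
import pickle
s=pickle.load(open('s7.pkl','rb'));f=.64
P=lambda px,z:print(np.round(ray('wrist',(np.array(px)+.5)*f-.5,z,s)[:,:2]*1000,1).tolist())
P([[426,327],[425,345],[797,327],[776,419],[600,418],[750,418]],.025)
P([[207,327],[217,390]],.018)
E
```

```text
[[492.8, -19.2], [500.0, -19.5], [492.6, 120.8], [531.5, 121.5], [531.1, 51.0], [531.0, 111.0]]
[[495.3, -104.9], [522.5, -103.8]]
```

The lath is still straight and the line is at y ≈ 121.2, so about 24 mm is left. I do most of it, then measure finely.

{"op": "jog_arm", "data": {"deltas": [[0,0.4,0,0,0,0,0],[0,0.4,0,0,0,0,0],[0,0.4,0,0,0,0,0],[0,0.4,0,0,0,0,0],[0,0.3,0,0,0,0,0],[0,0.2,0,0,0,0,0],[0,0,0,0,0,0,0],[0,0,0,0,0,0,0]]}}

```text
time_s: 15.3
tcp_pos: [0.5093, -0.0099, 0.0206]
ee_rot: [3.142, -0.0, -3.141]
wrist_force: [-0.0, -0.0, 0.3]
opening: 0.006
```

```bash
python3 - <<'E'
from h import *
import pickle
s=read_state();print(s['time_s'],s['tcp_pos'],s['ee_rot'],s['wrist_force'],s['opening'])
im,d=get_image('wrist');cv2.imwrite('pics/w8.png',cv2.resize(im,(800,600)));pickle.dump(s,open('s8.pkl','wb'))
E
```

```text
15.3 [ 0.50927759 -0.00990116  0.02063834] [ 3.14158441e+00 -8.53987356e-06 -3.14130175e+00] [-0.02113714 -0.01987745  0.3418812 ] 0.006165179488215021
```

View pics/w8.png

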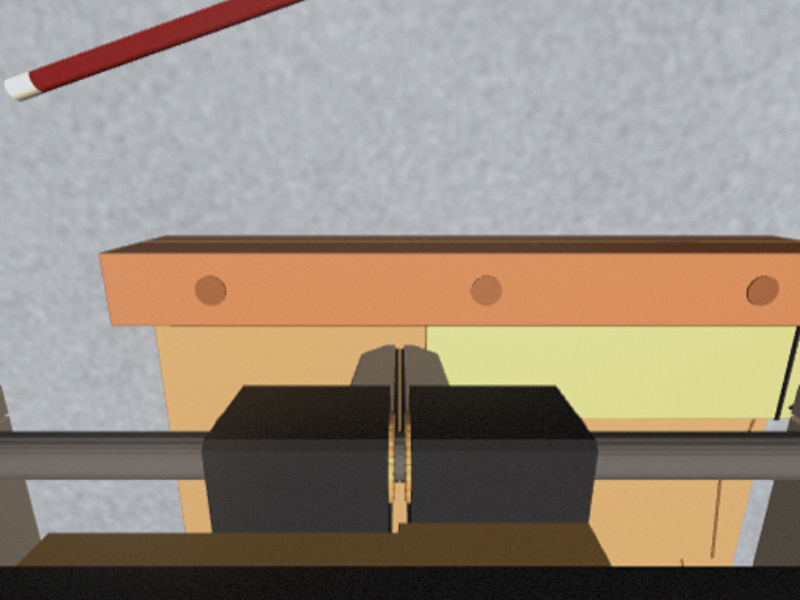

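{"op": "jog_arm", "data": {"deltas": [[0,-0.5,0,0,0,0,0],[0,0,-3,0,0,0,0],[0,0,-5,0,0,0,0],[-1,3,0,0,0,0,0],[-2,4,0,0,0,0,0],[-2,4,0,0,0,0,0],[-2,3,0,0,0,0,0],[0,2,0,0,0,0,0],[0,0,0,0,0,0,0],[0,0,0,0,0,0,0]]}}

```text
time_s: 16.6
tcp_pos: [0.5785, 0.1442, 0.1005]
ee_rot: [-3.141, -0.001, -3.142]
wrist_force: [0.1, -0.4, 0.6]
opening: 0.006
```

```bash
python3 - <<'E'
from h import *
import pickle
s=read_state();print(s['time_s'],s['tcp_pos'],s['ee_rot'],s['wrist_force'],s['opening'])
im,d=get_image('wrist');cv2.imwrite('pics/w9raw.png',im);cv2.imwrite('pics/w9.png',cv2.resize(im,(800,600)));pickle.dump(s,open('s9.pkl','wb'))
print(tip_of('wrist','lath_line'),tip_of('wrist','board_end'))
E
```

```text
16.6 [0.57846562 0.14417827 0.10052739] [-3.14101394e+00 -8.63555158e-04 -3.14158800e+00] [ 0.06891199 -0.40555587  0.589162  ] 0.00585323855361773
[{'xyz': [0.5113, 0.1406, 0.0252], 'conf': 0.57}] []
```

View pics/w9.png

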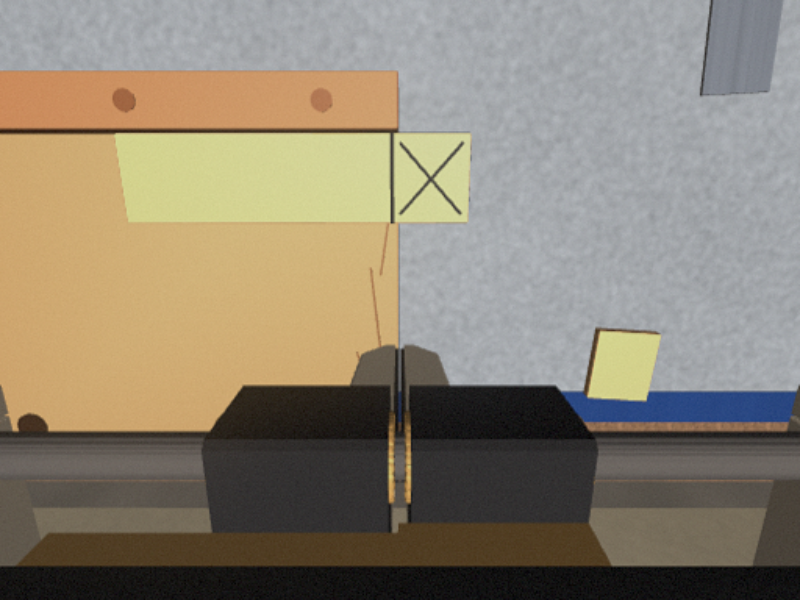

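```bash
cat > meas.py <<'E'
from h import *
import pickle,sys
tag=sys.argv[1]
im=cv2.imread(f'pics/{tag}raw.png').astype(float);s=pickle.load(open(f's{tag[1:]}.pkl','rb'))
W=lambda u,v,z:ray('wrist',[[u,v]],z,s)[0]*1000
def row(v,a,b): return im[v,a:b]
r0,r1,c0,c1=[int(x) for x in sys.argv[2:6]]   # rows of lath, cols around line
g=im.mean(2)
print('line y:')
L=[]
for v in range(r0+3,r1-2,3):
    p=g[v,c0:c1];w=np.clip(np.median(p)-p-15,0,None);u=(w*np.arange(c0,c1)).sum()/w.sum();L.append(W(u,v,.025))
L=np.array(L);print(np.round(L[:,:2],1).tolist(),'mean',L[:,1].mean())
# board end: saturation (b channel vs r) on rows below lath
sat=im[:,:,2]-im[:,:,0]
def edge(p):
    q=cv2.GaussianBlur(p.reshape(1,-1).astype(np.float32),(0,0),1)[0];d=np.abs(np.diff(q));i=d.argmax();i0=max(i-2,0);w=d[i0:i+3];return (w*(np.arange(i0,i0+len(w))+.5)).sum()/w.sum()
E=[];
for v in range(r1+6,r1+60,6): E.append(W(c0-6+edge(sat[v,c0-6:c1+12]),v,.018))
E=np.array(E);print('board end',np.round(E[:,:2],1).tolist(),E[:,1].mean())
F=[]
for v in range(50,80,5): F.append(W(c0-6+edge(sat[v,c0-6:c1+12]),v,.043))
F=np.array(F);print('fence end',F[:,1].mean())
# lath far edge x and near edge
for u in range(int(sys.argv[6]),int(sys.argv[7]),12):
    a=r1-8+edge(g[r1-8:r1+9,u]); b=r0-8+edge(g[r0-8:r0+9,u]); print(u,np.round(W(u,a,.025)[:2],2),np.round(W(u,b,.025)[:2],2))
E
python3 meas.py w9 86 141 244 258 96 298
```

```text
line y:
[[489.6, 141.3], [491.9, 143.6], [494.1, 141.3], [496.4, 141.2], [498.7, 141.2], [501.0, 141.2], [503.3, 141.2], [505.6, 141.2], [507.9, 141.2], [510.2, 141.2], [512.6, 141.2], [515.0, 141.3], [517.3, 141.3], [519.7, 141.4], [522.1, 141.4], [524.5, 142.8], [527.0, 141.9]] mean 141.53213880512124
board end [[536.0, 144.5], [541.1, 144.5], [546.3, 144.5], [551.6, 144.5], [556.9, 144.5], [562.2, 144.5], [567.6, 144.5], [573.1, 144.5], [578.7, 144.5]] 144.5072418229744
fence end 144.5164879526405
96 [530.79  13.62] [486.36  20.05]
108 [530.78  23.54] [486.33  29.48]
120 [530.72  33.46] [486.32  38.9 ]
132 [530.66  43.37] [486.33  48.33]
144 [530.76  53.27] [486.31  57.75]
156 [530.7   63.19] [486.31  67.18]
168 [530.7  73.1] [486.3   76.61]
180 [530.63  83.02] [486.3   86.03]
192 [530.62  92.93] [486.29  95.46]
204 [530.66 102.84] [486.31 104.88]
216 [530.64 112.75] [486.31 114.31]
228 [530.7  122.66] [486.31 123.73]
240 [530.59 132.57] [486.27 133.16]
252 [531.79 142.47] [486.23 142.58]
264 [530.66 152.39] [486.83 152.01]
276 [530.71 162.3 ] [486.78 161.44]
288 [530.54 172.21] [486.81 170.88]
```

```bash
python3 - <<'E'
from h import *
im=cv2.imread('pics/w9raw.png');cv2.imwrite('pics/c9.png',cv2.resize(im[70:150,215:315],None,fx=7,fy=7,interpolation=cv2.INTER_NEAREST))
print(im[78:92,[150,200,235],:].mean(2).T.round())
import pickle
s=pickle.load(open('s9.pkl','rb'))
for v in range(80,90): print(v,[np.round(ray('wrist',[[200,v]],z,s)[0,0]*1000,1) for z in(.043,.025)])
E
```

```text
[[152. 153. 154. 144.  96.  51.  37. 167. 192. 195. 190. 191. 193. 192.]
 [158. 156. 160. 151.  95.  59.  47. 163. 192. 194. 191. 193. 191. 190.]
 [159. 158. 157. 152.  98.  59.  42. 167. 195. 196. 192. 193. 191. 193.]]
80 [np.float64(484.7), np.float64(483.0)]
81 [np.float64(485.4), np.float64(483.7)]
82 [np.float64(486.1), np.float64(484.4)]
83 [np.float64(486.8), np.float64(485.2)]
84 [np.float64(487.4), np.float64(485.9)]
85 [np.float64(488.1), np.float64(486.7)]
86 [np.float64(488.8), np.float64(487.4)]
87 [np.float64(489.5), np.float64(488.2)]
88 [np.float64(490.2), np.float64(488.9)]
89 [np.float64(490.9), np.float64(489.6)]
```

View pics/c9.png

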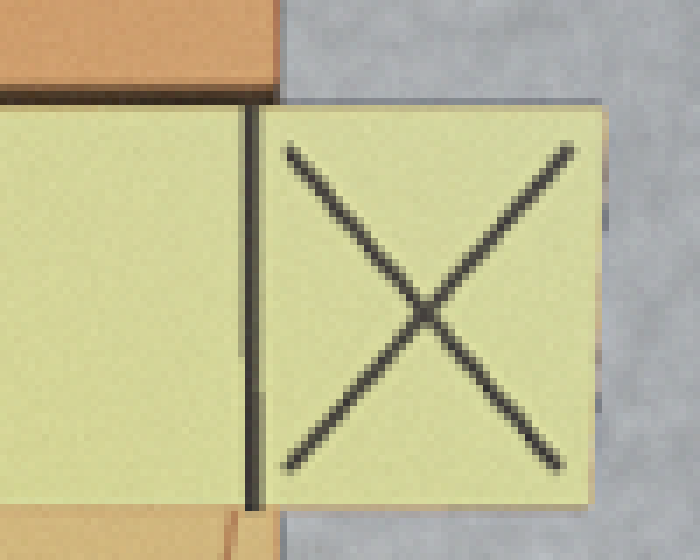

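The close crop shows the line 3.25 mm short of the board end (line 141.25, end 144.5, both from one view straight above). The lath is straight and within about 0.5 mm of the fence. I go back to the end contact (TCP y −9.9 mm) and push 3.3 mm further.

{"op": "jog_arm", "data": {"deltas": [[1.9,-4,0,0,0,0,0],[2,-4,0,0,0,0,0],[2,-4,0,0,0,0,0],[1,-4.1,0,0,0,0,0],[0,0,2,0,0,0,0],[0,0,4,0,0,0,0],[0,0,1.5,0,0,0,0],[0,0,0.4,0,0,0,0],[0,0,0,0,0,0,0],[0,0,0,0,0,0,0]]}}

```text
time_s: 18.0
tcp_pos: [0.5112, -0.016, 0.0227]
ee_rot: [-3.141, 0.002, -3.141]
wrist_force: [0.7, 0.5, 0.2]
opening: 0.006
```

{"op": "jog_arm", "data": {"deltas": [[0.15,0,0.1,0,0,0,0],[0,0.3,0,0,0,0,0],[0,0.2,0,0,0,0,0],[0,0.2,0,0,0,0,0],[0,0.1,0,0,0,0,0],[0,0,0,0,0,0,0],[0,0,0,0,0,0,0]]}}

```text
time_s: 18.88
tcp_pos: [0.5088, -0.0079, 0.0207]
ee_rot: [3.142, 0.0, -3.141]
wrist_force: [-0.0, 1.2, 0.1]
opening: 0.004
```

```bash
python3 - <<'E'
from h import *
s=read_state();print(s['time_s'],s['tcp_pos'],s['wrist_force'])
E
```

```text
18.875 [ 0.5087904  -0.00787673  0.02065117] [-8.34779498e-04  1.15804277e+00  1.42430314e-01]
```

{"op": "jog_arm", "data": {"deltas": [[0,0.12,0,0,0,0,0],[0,0,0,0,0,0,0],[0,0,0,0,0,0,0],[0,-0.5,0,0,0,0,0],[0,0,-3,0,0,0,0],[0,0,-5,0,0,0,0],[-1,3,0,0,0,0,1],[-2,4,0,0,0,0,1],[-2,4,0,0,0,0,1],[-2,4,0,0,0,0,1],[0,0.6,0,0,0,0,1],[0,0,0,0,0,0,1],[0,0,0,0,0,0,1]]}}

```text
time_s: 20.5
tcp_pos: [0.5782, 0.1431, 0.1005]
ee_rot: [-3.141, -0.001, 3.141]
wrist_force: [-0.4, -0.8, -0.4]
opening: 0.71
```

```bash
python3 - <<'E'
from h import *
import pickle
s=read_state();print(s['time_s'],s['tcp_pos'],s['ee_rot'],s['wrist_force'],s['opening'])
im,d=get_image('wrist');cv2.imwrite('pics/w10raw.png',im);cv2.imwrite('pics/w10.png',cv2.resize(im,(800,600)));pickle.dump(s,open('s10.pkl','wb'))
E
python3 meas.py w10 86 141 246 262 96 298
```

```text
20.5 [0.57816412 0.14314714 0.10052507] [-3.14113136e+00 -7.91996704e-04  3.14094296e+00] [-0.43995729 -0.83364859 -0.38606684] 0.709836358304325
line y:
[[489.3, 144.1], [491.6, 145.9], [493.8, 144.1], [496.1, 144.1], [498.4, 144.1], [500.7, 144.0], [503.0, 144.0], [505.3, 144.0], [507.6, 144.0], [509.9, 144.0], [512.3, 144.0], [514.7, 144.2], [517.0, 144.2], [519.4, 144.2], [521.8, 144.2], [524.2, 144.5], [526.7, 145.7]] mean 144.3131720365586
board end [[535.7, 144.4], [540.8, 144.4], [546.0, 144.4], [551.3, 144.4], [556.6, 144.4], [561.9, 144.4], [567.3, 144.4], [572.8, 144.4], [578.4, 144.4]] 144.40450591441737
fence end 144.30772988651339
96 [531.04  12.55] [486.66  19.  ]
108 [531.02  22.47] [486.69  28.43]
120 [531.08  32.38] [486.68  37.86]
132 [531.05  42.3 ] [486.7   47.29]
144 [530.91  52.24] [486.68  56.73]
156 [530.68  62.17] [486.69  66.16]
168 [530.92  72.07] [486.68  75.59]
180 [530.83  81.99] [486.67  85.03]
192 [531.13  91.89] [486.66  94.46]
204 [531.15 101.81] [486.63 103.89]
216 [530.89 111.74] [486.63 113.32]
228 [530.51 121.66] [486.64 122.76]
240 [530.53 131.57] [486.63 132.19]
252 [530.31 141.49] [486.63 141.62]
264 [524.74 151.35] [492.08 151.1 ]
276 [530.32 161.31] [486.88 160.49]
288 [530.35 171.22] [487.05 169.93]
```

View pics/w10.png

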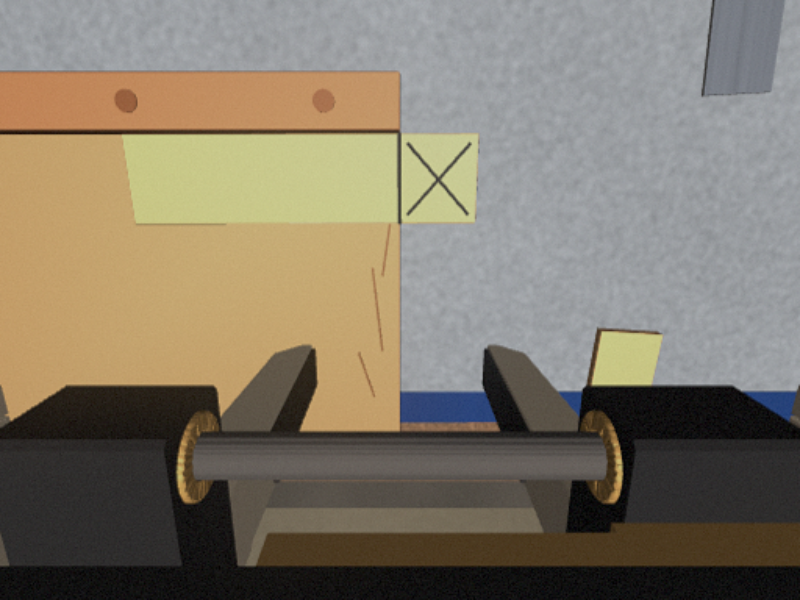

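Line at 144.05 against the board end at 144.4, within about 0.3 mm. The lath's far edge shows up to 0.25° of tilt, so I finish with a light two-finger snug push centred on the lath.

{"op": "jog_arm", "data": {"deltas": [[1.3,-2.4,0,0,0,0,1],[1.3,-2.4,0,0,0,0,1],[0,0,2,0,0,0,1],[0,0,4,0,0,0,1],[0,0,1.5,0,0,0,1],[0,0,0.4,0,0,0,1],[0,0,0,0,0,0,1],[0,0,0.1,0,0,0,1],[0.3,0,0,0,0,0,1],[0.3,0,0,0,0,0,1],[0.2,0,0,0,0,0,1],[0.2,0,0,0,0,0,1],[0.1,0,0,0,0,0,1],[0,0,0,0,0,0,1],[0,0,0,0,0,0,1]]}}

```text
time_s: 22.42
tcp_pos: [0.5418, 0.0963, 0.0206]
ee_rot: [-3.142, 0.0, -3.141]
wrist_force: [-0.2, -0.2, -0.1]
opening: 1.0
```

{"op": "jog_arm", "data": {"deltas": [[0.1,0,0,0,0,0,1],[0.1,0,0,0,0,0,1],[0.1,0,0,0,0,0,1],[0,0,0,0,0,0,1],[0,0,0,0,0,0,1]]}}

```text
time_s: 23.05
tcp_pos: [0.5392, 0.0963, 0.0208]
ee_rot: [-3.142, 0.001, -3.141]
wrist_force: [2.0, -0.2, -1.4]
opening: 1.0
```

{"op": "jog_arm", "data": {"deltas": [[0.05,0,0,0,0,0,1],[0,0,0,0,0,0,1],[0,0,0,0,0,0,1]]}}

```text
time_s: 23.42
tcp_pos: [0.5391, 0.0963, 0.021]
ee_rot: [3.142, 0.002, -3.141]
wrist_force: [5.4, 0.5, -0.0]
opening: 1.0
```

The force rises from 2 to 5 N with no further motion, so the lath bears on the fence. Backing off and looking.

{"op": "jog_arm", "data": {"deltas": [[-0.2,0,0,0,0,0,1],[-1.0,0,0,0,0,0,1],[0,0,-3,0,0,0,1],[0,0,-5,0,0,0,1],[-2.7,4.8,0,0,0,0,1],[0,0,0,0,0,0,1],[0,0,0,0,0,0,1]]}}

```text
time_s: 24.3
tcp_pos: [0.5762, 0.1443, 0.0997]
ee_rot: [-3.141, -0.003, -3.14]
wrist_force: [-0.8, -0.2, -0.2]
opening: 1.002
```

```bash
python3 - <<'E'
from h import *
import pickle
s=read_state();print(s['time_s'],s['tcp_pos'],s['ee_rot'],s['wrist_force'],s['opening'])
im,d=get_image('wrist');cv2.imwrite('pics/w11raw.png',im);pickle.dump(s,open('s11.pkl','wb'))
cv2.imwrite('pics/c11.png',cv2.resize(im[60:150,60:320],None,fx=3,fy=3,interpolation=cv2.INTER_CUBIC))
im,d=get_image('scene');cv2.imwrite('pics/sc11.png',im)
E
python3 meas.py w11 86 141 246 262 96 298
```

```text
24.3 [0.57623041 0.14426495 0.0997244 ] [-3.14100660e+00 -2.69297366e-03 -3.14027455e+00] [-0.78038121 -0.21388801 -0.18264777] 1.0018042801785314
line y:
[[487.3, 144.2], [489.5, 144.2], [491.8, 146.6], [494.0, 144.2], [496.3, 144.2], [498.6, 144.2], [500.9, 144.2], [503.2, 144.2], [505.5, 144.2], [507.9, 144.2], [510.2, 144.2], [512.6, 144.2], [514.9, 144.2], [517.3, 144.2], [519.7, 144.2], [522.1, 144.2], [524.5, 146.1]] mean 144.46249758963776
board end [[533.5, 144.7], [538.6, 144.6], [543.8, 144.6], [549.0, 144.6], [554.3, 144.6], [559.7, 144.6], [565.1, 144.6], [570.5, 144.6], [576.1, 144.7]] 144.6157527907835
fence end 144.52959230340613
96 [531.01  13.68] [486.38  20.03]
108 [530.82  23.61] [486.36  29.45]
120 [530.83  33.52] [486.36  38.88]
132 [530.85  43.42] [486.32  48.3 ]
144 [530.8   53.33] [486.32  57.73]
156 [530.9   63.23] [486.3   67.15]
168 [530.83  73.14] [486.31  76.58]
180 [530.9   83.05] [486.28  86.  ]
192 [530.81  92.96] [486.28  95.43]
204 [530.78 102.87] [486.24 104.85]
216 [530.78 112.78] [486.23 114.28]
228 [530.76 122.69] [486.19 123.7 ]
240 [530.63 132.6 ] [486.16 133.13]
252 [530.68 142.5 ] [486.15 142.55]
264 [523.25 152.34] [486.51 151.98]
276 [530.67 162.32] [486.59 161.41]
288 [530.55 172.23] [486.76 170.85]
```

View pics/c11.png

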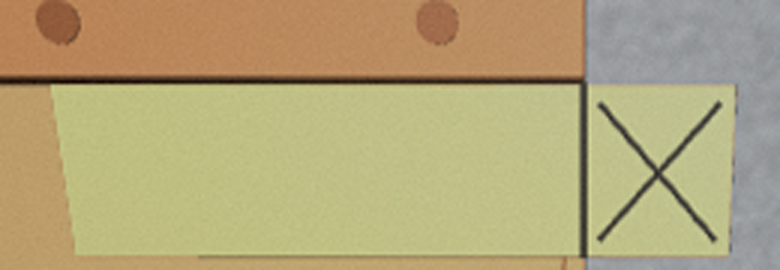

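View pics/sc11.png

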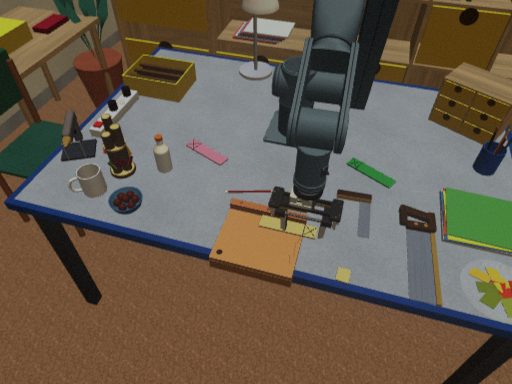

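The crop shows the pencil line continuing the board-end edge, the lath tight along the fence, and the X fully overhanging. In the scene picture everything else is where it was. Handing in.

```bash
python3 -c "
from workcell import *
print(finish_job())"
```

```text
the job is handed in; nothing more can be done
None
```

I pushed the pine lath to its place along the fence using fingertip pushes only, and handed the job in at about 24.4 s of the 42 s allowed.

- **Pushes:** I used open fingers against the far edge to square it up to the fence. Shut fingers against the −y end then slid it about 102 mm to the left, and a light two-finger push finished it.
- **Pencil line:** in the last close view from above it is at y = 144.2 mm and the board's end at 144.6 mm. That is about 0.4 mm short, and constant along the line.
- **Fence:** the lath's far edge measures straight to about 0.1°. During the last push the force rose from 2 to 5 N with no further motion, so the lath was bearing on the fence. By picture alone, the gap is 0.5 mm or less.
- **Rest of the scene:** in the scene picture the other things look unmoved, judged by eye rather than measured. The open gripper was standing clear, about 80 mm above the board.
- **What disagreed:** two or three of the 17 line samples came out 2 mm off, where the X's arms end near the line, so I used the consistent ones. The network's board-end detection returned nothing in a close view of the board's end, so I measured that edge directly in the picture.

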